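# Check the depth of the marked mortise before glue-up

## Task

The mortise marked in red crayon, in the pine stile clamped in the mortising jig, still has to be checked for depth; the green ones are done. Take the digital depth gauge off its steel zero plate and set it on the stile over the red-marked mortise, with the probe resting on the mortise floor and the gauge's foot flat on the wood and square across the stile. Press it down lightly, with about 10 N, and finish still holding it there so that the depth can be read; do not ram the gauge down or disturb the other things on the bench.

Things in the scene. Friction and masses are not known exactly. Their poses are not given: they have to be found in the camera images.
- gauge: Digital depth gauge, 0.3 kg, standing on the zero plate. Origin: centre of its foot's underside; z up, x along the foot. Steel foot 80 (x) x 18 (y) x 12 mm; above it a grey flat-sided housing 50 (x) x 26 (y) mm, 32 to 92 mm above the underside, display on its -y side; cap up to 99 mm. Grip the housing from above, across either pair of sides. A sprung probe leaves the foot at its centre.
- probe (a joint): The depth reading: how far the probe stands out below the foot, m. 0 (flush) while the gauge stands on a flat face; in the air a weak spring (0.6 to 1 N) pushes it out to 0.032, so carry the gauge with more room than that below the foot. With the foot flat on the stile and the probe on a mortise's floor it reads 0.028.
- probe_tip (a point): The flat end of the probe, a steel pin 5 mm in diameter on the gauge's z axis.
- red_mark: Two pairs of red crayon strokes across the stile, at both ends of the mortise to be checked (26 to 33 mm from its middle). Origin: the middle of that mortise's mouth, in the plane of the stile's top face, 57 mm above the bench; x across the stile, y along it, z up. Which of the stile's three mortises it is varies.
- green_mark_a: The same strokes in green at a mortise already checked; origin and axes as for the red mark.
- green_mark_b: The same strokes in green at the other mortise already checked.
- stile: Pine stile 50 (x) x 340 (y) x 45 (z) mm, fixed in the jig; origin: centre of its underside, 12 mm above the bench, y along its length, top face at z = 45 mm. Three mortises in the top face, on its centre line at y = -85, 0 and +85 mm, each 14 mm wide (x), 40 mm long (y) and 28 mm deep.
- jig: Mortising jig screwed to the bench: plywood base 170 x 400 x 12 mm, a fence along the stile's -x side, 15 mm lower than its top, and at y = -150 and +150 mm a low toggle clamp on the -x side, its arm 30 mm wide over the stile's end and up to 27 mm above the stile's top. Origin: on the bench under the stile's centre; axes as the stile's.
- zero_plate: Flat steel plate 140 x 100 x 12 mm, fixed to the bench, on which the gauge stands. Origin: centre of its underside.
- glue: White glue bottle with a red label, 62 mm in diameter, 195 mm tall, standing; origin under its centre. Not to be disturbed.
- mallet: Beech mallet lying on its side, head 120 (x) x 85 (y) x 64 mm, handle to y = 240 mm; origin under the head's centre. Not to be disturbed.
- chisel: Chisel with a blue handle lying along its x axis from -123 to +121 mm, 24 mm high. Not to be disturbed.
- marking_gauge: Wooden marking gauge, stock 62 x 62 mm, beam 220 mm along its x, 72 mm high. Not to be disturbed.
- try_square: Try square lying flat, stock 115 mm along y, blade to x = 170 mm, 18 mm high. Not to be disturbed.
- rail: Pine rail with a tenon lying flat, 206 mm along x, 50 mm wide, 30 mm high. Not to be disturbed.
- corner_joint: Small trial corner joint of two wooden pieces, 90 x 50 x 60 mm high. Not to be disturbed.
Mind the look-alikes: they are no part of the job. What is shaped like the gauge but orange or turquoise is not meant.

How it is judged:
By the outcome, as a careful person would: the job done as asked, in the order asked, and still so for the second after the job is handed in, while the arm keeps its last pose, push and grip.
It also fails if it takes over 45 s, if anything falls off the work surface, if the arm or the gripper's body presses on something with over 40 N, if the wrist force passes 120 N, or if a joint passes its speed limit or range.

## Robot

A 6-joint arm with a two-finger parallel gripper is mounted at the origin on the work surface. World frame = base frame: x ahead of the robot, y to its left, z up, the work surface at z = 0. Lengths are in m, angles in rad, forces in N, time in s.
With the tool pointing down it reaches from about 0.375 to 0.9 m from the base axis. Payload 3.1 kg.
Tool frame: the origin (TCP) lies at the very end of the fingers, on their centre line; the grasp point (between the pads) lies 19 mm behind it; z points along the fingers, y is the line along which they close (so a half turn about z gives the same grasp; the last joint's range is limited). The gripper opens to 85 mm and grips with 20 to 120 N. Pads are 22 mm wide; open, the fingers measure 114 mm over their backs; the gripper's body (76 mm by 85 mm) begins 54 mm behind the grasp point. The pads swing forward as they close: fully open they stand 13 mm farther back than shut.
Start: joints at [1.141, 0.527, 1.433, -0, 1.181, -0.178], TCP at [0.156, 0.605, 0.231] pointing down, gripper open.
Joint ranges: [-3.08, 3.08], [-0.75, 2.2], [0.22, 2.44], [-1.43, 4.57], [0, 2.65], [-2.85, 2.85]. Speed limits (rad/s): [2.79, 2.79, 3.14, 3.14, 3.14, 3.14].

## Interface

Orientations are given as a unit quaternion [x, y, z, w].
In Python, from station import manip, vision gives the robot as it stands.
- The arm moves only by the tool drive_tool, never from a script. Its argument "deltas" is a list that holds one entry, the list of rows, each a list of 4 numbers: the shift along the tool's x, y, z in mm, then the turn about the tool's z in rad. A call has 1 to 5 rows; each row is the pose to reach, as a shift and turn from the pose commanded when the call began, along the tool's axes at that moment; what a row does not reach only later rows make up. A row lasts 1/12 s, in which the tool goes at most 41.7 mm and 7.16 degrees, less where a joint would pass 70% of its speed; a pose out of reach is approached as far as the arm can. A call with a gripper value outside its range is refused whole. "jaw" is the finger opening in mm, from 0 to 85.4, set as the call begins (left out, the last holds). The fingers move at their own pace and stop on an object; "force" is the grip in N (left out, the last holds). Time passes only in rows, so rows that repeat a pose let the fingers close. It gives the time, the measured TCP pose, the force, the opening and the grip force at its end, in the units of the state.
- manip.sense(): the state, without advancing time (a new reading comes with each control period).
- vision.snapshot(name): name is "side" or "top"; returns the picture (400x640x3 uint8, red, green, blue); there is no depth.
- vision.camera_model(name): a dict with "camera_matrix" (3x3 intrinsics, pixels), "rvec" (rotation vector, rad) and "tvec" (3), from world to camera coordinates, as OpenCV has them. Camera axes: x right, y down, z forward; pixel columns grow to the right and rows downward; lengths in m; the calibration is good to about 2 mm. A picture is of the moment at which its call begins. camera_model takes no time and is no camera call.
- manip.sign_off(): hands the job in; it is judged then, once.
The state is a dict: "t": time; "q": joint angles; "qd": joint speeds; "tau": joint torques, N m; "tcp_pos": TCP position; "tool_rot": TCP orientation; "force": force on the tool from outside, world axes, zero at the start; "ft_torque": the same for the moment, N m; "finger_gap": opening from 0.0 (shut) to 1.0 (fully open); "gripper_force": force on a finger pad.
Only numpy, scipy, OpenCV 4.12 (cv2) and the standard library are available. Lean on these libraries where they do the work, as an engineer would, in place of code of your own. Each camera call takes 0.05 s, during which the arm holds its last target. There are 200 camera calls.

## Working session

There is one attempt and no reset: what is moved stays moved. The work goes in short steps, Python scripts to look and compute and a tool call to move; the robot and the scene stay as the last step left them, time stands still between calls to the robot, and variables do not carry over. Pictures are saved under pics/ and viewed, at most 10 in all, crops included, and the job is handed in when it is done.

Besides the shell and the picture viewer there is one more tool, called after "Call:" as name([rows], argument=value, ...), one row to a line, values as JSON. drive_tool: Moves the arm, as the interface text tells. Its arguments: {"type":"object","properties":{"deltas":{"type":"array"},"jaw":{"type":"number"},"force":{"type":"number"}},"required":["deltas"]}

```bash
mkdir -p pics; ls; python3 - <<'E'
from station import manip, vision
import cv2,numpy as np
s=manip.sense(); print(s['t'],s['tcp_pos'],s['tool_rot'],s['force'])
for n in("top","side"):
    im=vision.snapshot(n); cv2.imwrite(f'pics/{n}0.png',im[:,:,::-1]); c=vision.camera_model(n); print(n,c)
E
```

```text
pics
0.0 [0.15538589 0.60464462 0.23033987] [ 1.25554608e-01  9.92086132e-01 -1.02242953e-03 -3.17428692e-04] [ 0.0369462  -0.00538732 -0.62307001]
top {'camera_matrix': array([[486.22446676,   0.        , 318.67157213],
       [  0.        , 486.22446676, 202.63941874],
       [  0.        ,   0.        ,   1.        ]]), 'rvec': array([ 2.204971  , -2.00993157,  0.20944166]), 'tvec': array([-0.02556676,  0.53473816,  1.57747046])}
side {'camera_matrix': array([[371.71894496,   0.        , 319.57410308],
       [  0.        , 371.71894496, 192.77970474],
       [  0.        ,   0.        ,   1.        ]]), 'rvec': array([ 2.06249691, -0.74021786,  0.39749958]), 'tvec': array([-0.38655411,  0.26418676,  0.76095278])}
```

View pics/top0.png

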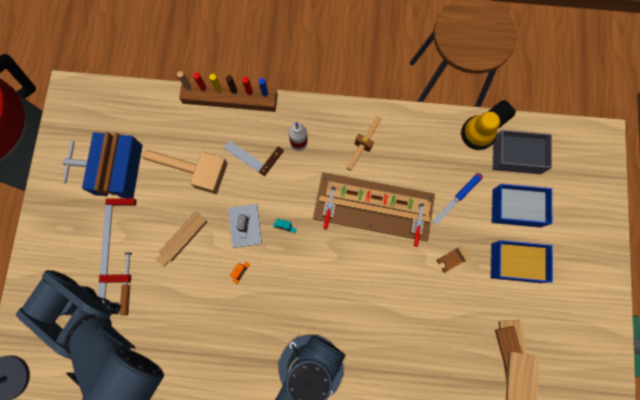

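View pics/side0.png

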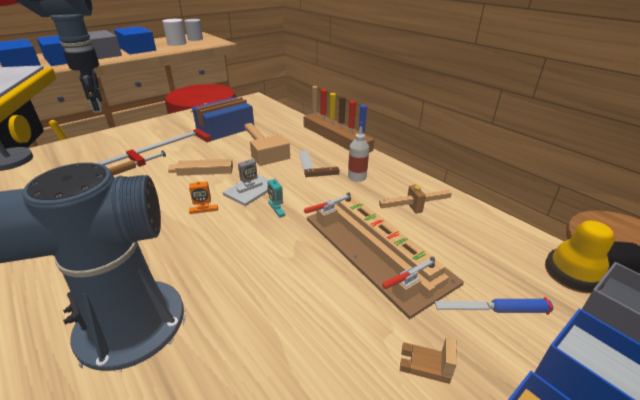

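Three gauge-shaped things: grey at top (243,223) / side (248,180), orange at (239,271) / (201,196), turquoise at (285,225) / (275,196). The grey one stands on the steel plate, so it is the one meant. The jig is at top (375,207), with strokes between (340,190) and (412,203). I'll confirm in an enlarged crop.

```bash
python3 - <<'E'
import cv2,numpy as np
t=cv2.imread('pics/top0.png');s=cv2.imread('pics/side0.png')
r=lambda im,x,y,w,h:cv2.resize(im[y:y+h,x:x+w],(400,300),interpolation=cv2.INTER_CUBIC)
a=np.vstack([np.hstack([r(t,215,195,64,48),r(s,215,150,72,54)]),np.hstack([r(t,320,170,104,78),r(s,330,185,112,84)])])
cv2.imwrite('pics/crop1.png',a)
E
```

```text
(no output)
```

View pics/crop1.png

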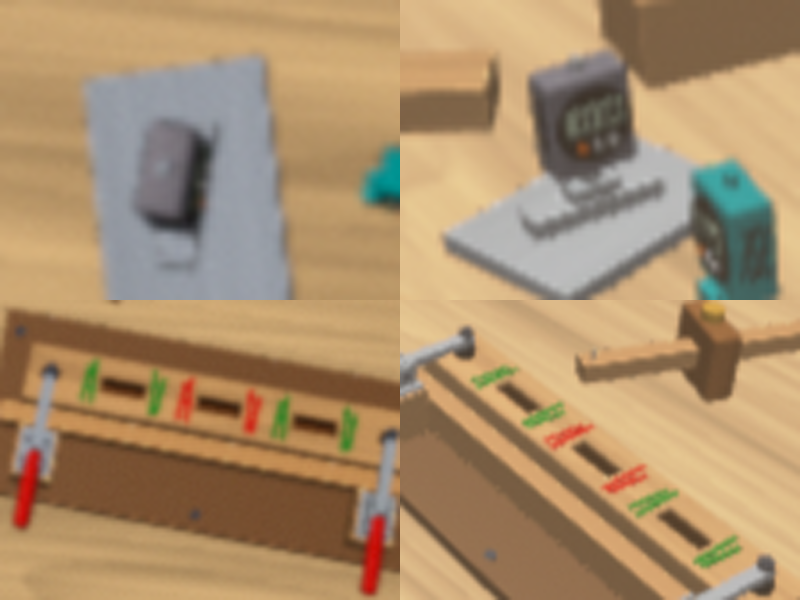

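The crop confirms that the grey gauge stands on the steel plate with its display toward +column (top view). The red strokes are at the middle mortise, centred at about top (377,197), with green ones on both sides.

```bash
cat > h.py <<'E'
import cv2,numpy as np
from station import manip,vision
CM={n:vision.camera_model(n) for n in("top","side")}
def P(n):
    c=CM[n];R=cv2.Rodrigues(c['rvec'])[0];return c['camera_matrix'],R,c['tvec'].reshape(3)
def plane(n,uv,z):
    K,R,t=P(n);o=-R.T@t;uv=np.atleast_2d(uv).astype(float)
    d=(R.T@np.linalg.inv(K)@np.c_[uv,np.ones(len(uv))].T).T
    return o+d*((z-o[2])/d[:,2])[:,None]
def tri(a,b):
    M=[P(n)[0]@np.c_[P(n)[1],P(n)[2]] for n in("top","side")]
    X=cv2.triangulatePoints(M[0],M[1],np.float64(a).reshape(2,1),np.float64(b).reshape(2,1))[:,0];X=X[:3]/X[3]
    return X,[np.round(proj(n,X)-p,2) for n,p in(("top",a),("side",b))]
def proj(n,X):
    c=CM[n];return cv2.projectPoints(np.float64(X).reshape(-1,1,3),c['rvec'],c['tvec'],c['camera_matrix'],None)[0][:,0].squeeze()
def blobs(m,amin=4):
    n,l,s,c=cv2.connectedComponentsWithStats(m.astype(np.uint8));return [(int(s[i,4]),c[i].round(2),l==i) for i in range(1,n) if s[i,4]>=amin]
E
python3 - <<'E'
from h import *
np.set_printoptions(precision=4,suppress=True)
roi={'top':((325,180),(425,215)),'side':((345,195),(435,268))}
groi={'top':((225,200),(262,245)),'side':((230,155),(266,200))}
cen={}
for n in roi:
    im=cv2.imread(f'pics/{n}0.png');hsv=cv2.cvtColor(im,cv2.COLOR_BGR2HSV).astype(int);H,S,V=hsv[...,0],hsv[...,1],hsv[...,2]
    R=np.zeros(H.shape,bool);(x0,y0),(x1,y1)=roi[n];R[y0:y1,x0:x1]=1
    red=R&((H<6)|(H>172))&(S>140)&(V>120);gr=R&(H>35)&(H<85)&(S>90)
    for k,m in(('red',red),('green',gr)):
        print(n,k,[(a,c) for a,c,_ in blobs(m)], 'mean',np.argwhere(m).mean(0)[::-1])
    dk=R&(V<110)
    print(n,'dark',[(a,c) for a,c,_ in blobs(dk,8)])
    G=np.zeros(H.shape,bool);(x0,y0),(x1,y1)=groi[n];G[y0:y1,x0:x1]=1
    big=cv2.resize(im[y0:y1,x0:x1],None,fx=8,fy=8,interpolation=cv2.INTER_CUBIC)
    hb=cv2.cvtColor(big,cv2.COLOR_BGR2HSV).astype(int)
    m=(hb[...,2]<128)&(hb[...,1]<70)
    b=max(blobs(m,500),key=lambda t:t[0]);
    cs,_=cv2.findContours(b[2].astype(np.uint8),cv2.RETR_EXTERNAL,cv2.CHAIN_APPROX_NONE)
    r=cv2.minAreaRect(cs[0]);ap=cv2.approxPolyDP(cv2.convexHull(cs[0]),9,True)[:,0]
    f=lambda p:(np.array(p)+.5)/8-.5+np.array([x0,y0])
    print(n,'housing cen',f(b[1]),'rect',f(cv2.boxPoints(r)).tolist(),'poly',f(ap).tolist())
    cv2.polylines(big,[ap],True,(0,0,255),1);cv2.imwrite(f'pics/g_{n}.png',big)
a=cv2.imread('pics/g_top.png');b=cv2.imread('pics/g_side.png');h=max(a.shape[0],b.shape[0])
pad=lambda i:cv2.copyMakeBorder(i,0,h-i.shape[0],0,0,cv2.BORDER_CONSTANT)
cv2.imwrite('pics/g.png',np.hstack([pad(a),pad(b)]))
E
```

```text
top red [(16, array([368.12, 194.38])), (14, array([385.07, 199.43])), (19, array([327.84, 211.84]))] mean [357.3469 202.5918]
top green [(21, array([343.14, 190.24])), (29, array([360.17, 194.21])), (26, array([392.81, 200.15])), (27, array([410.11, 203.44]))] mean [378.0291 197.3204]
top dark [(8, array([332.88, 187.75])), (30, array([351.83, 192.2 ])), (29, array([376.41, 197.03])), (31, array([401.32, 201.87])), (80, array([360.75, 209.74])), (9, array([420.44, 204.89]))]
top housing cen [243.4175 223.8775] rect [[235.52346420288086, 230.5329418182373], [239.86872482299805, 213.48614692687988], [250.7453498840332, 216.25861930847168], [246.40008926391602, 233.30541229248047]] poly [[240.8125, 213.9375], [249.1875, 216.6875], [246.0625, 233.1875], [239.1875, 231.4375], [236.3125, 227.8125]]
side red [(15, array([376.8, 222.4])), (20, array([391.5 , 235.55]))] mean [385.2    229.9143]
side green [(25, array([355.44, 206.16])), (30, array([369.93, 217.13])), (32, array([400.91, 240.78])), (45, array([418.38, 255.73]))] mean [391.2121 233.947 ]
side dark [(17, array([348.18, 198.24])), (149, array([417.3 , 202.99])), (24, array([362.88, 212.08])), (31, array([384.48, 229.16])), (41, array([409.27, 248.85])), (31, array([351.42, 261.48])), (8, array([432.12, 258.88])), (18, array([431.56, 265.06]))]
side housing cen [247.6238 171.8475] rect [[237.6292848587036, 163.1750192642212], [255.09242057800293, 160.50048542022705], [258.22397232055664, 180.94768142700195], [240.760835647583, 183.6222152709961]] poly [[254.6875, 160.5625], [256.6875, 177.3125], [249.3125, 182.3125], [243.5625, 182.4375], [240.0625, 179.0625], [238.0625, 164.1875]]
```

View pics/g.png

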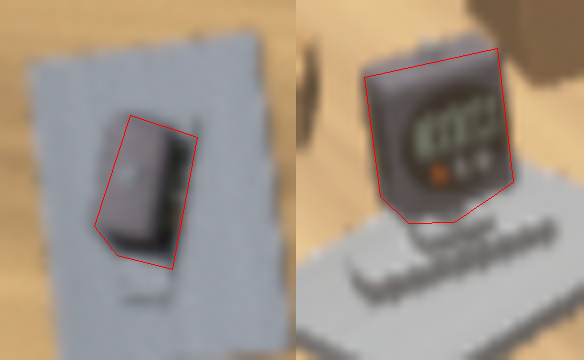

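The housing outline in the top view (left) misses the top face's left part; the face centre is about top (241.3,221.8), and the display side faces right. I'll refine the threshold and compute positions.

```bash
python3 - <<'E'
from h import *
np.set_printoptions(precision=4,suppress=True)
# stile
T={'a':(351.83,192.2),'m':(376.41,197.03),'b':(401.32,201.87)}; Sd={'a':(362.88,212.08),'m':(384.48,229.16),'b':(409.27,248.85)}
for k in T: print('mort',k,tri(T[k],Sd[k]))
for a,b in(((343.14,190.24),(355.44,206.16)),((360.17,194.21),(369.93,217.13)),((368.12,194.38),(376.8,222.4)),((385.07,199.43),(391.5,235.55)),((392.81,200.15),(400.91,240.78)),((410.11,203.44),(418.38,255.73))):
    print('mark',*tri(a,b),plane('top',a,.057)[0],plane('side',b,.057)[0])
# gauge top
im=cv2.imread('pics/top0.png');x0,y0,x1,y1=225,200,262,245
big=cv2.resize(im[y0:y1,x0:x1],None,fx=8,fy=8,interpolation=cv2.INTER_CUBIC)
V=cv2.cvtColor(big,cv2.COLOR_BGR2HSV)[...,2].astype(int)
print('V row y=178:',V[178,80:220:8],'col x=133',V[90:260:8,133])
f=lambda p:(np.array(p)+.5)/8-.5+np.array([x0,y0])
for lo,hi in((85,140),(85,145),(90,150)):
    m=cv2.morphologyEx(((V>lo)&(V<hi)).astype(np.uint8),cv2.MORPH_OPEN,np.ones((17,17)))
    b=max(blobs(m,100),key=lambda t:t[0]);cs,_=cv2.findContours(b[2].astype(np.uint8),0,cv2.CHAIN_APPROX_NONE)
    r=cv2.minAreaRect(cs[0]);w=plane('top',f(cv2.boxPoints(r)),.111)
    e=[w[1]-w[0],w[2]-w[1]];L=[np.linalg.norm(v) for v in e];v=e[int(np.argmax(L))]
    print(lo,hi,'cen px',f(b[1]),'sizes',np.array(L),'world',w.mean(0),'centroid',plane('top',f(b[1]),.111)[0],'yaw',np.degrees(np.arctan2(v[1],v[0])))
print('knob',tri((240.4,221.1),(247,161.3)))
print('side top-edge near corners at z=.104', plane('side',[(238.06,164.2),(254.69,160.6)],.104))
# foot line in side (front edge)
fs=np.array([[(368-296+.5)/8-.5+230,(300.5)/8-.5+155],[(555-296+.5)/8-.5+230,(240.5)/8-.5+155]])
w=plane('side',fs,.012);d=w[1]-w[0];print('foot front-bottom edge',w,np.linalg.norm(d),np.degrees(np.arctan2(d[1],d[0])))
# plate
big=im
hsv=cv2.cvtColor(im,cv2.COLOR_BGR2HSV).astype(int);R=np.zeros(hsv.shape[:2],bool);R[198:255,220:268]=1
m=R&(hsv[...,1]<70)
b=max(blobs(m,100),key=lambda t:t[0]);cs,_=cv2.findContours(b[2].astype(np.uint8),0,cv2.CHAIN_APPROX_NONE)
w=plane('top',cv2.boxPoints(cv2.minAreaRect(cs[0])),.012);print('plate',w,w.mean(0),[np.linalg.norm(w[i]-w[i-1]) for i in(1,2)])
E
```

```text
mort a (array([ 0.5814, -0.0841,  0.0525]), [array([-0.06,  0.06]), array([ 0.18, -0.03])])
mort m (array([ 0.5727, -0.1681,  0.0521]), [array([-0.02,  0.02]), array([ 0.05, -0.01])])
mort b (array([ 0.5641, -0.253 ,  0.0513]), [array([ 0.03, -0.02]), array([-0.08,  0.01])])
mark [ 0.5847 -0.0539  0.0536] [array([-0.18,  0.2 ]), array([ 0.56, -0.11])] [ 0.5846 -0.0543  0.057 ] [ 0.5797 -0.0565  0.057 ]
mark [ 0.5769 -0.1128  0.0547] [array([ 0.04, -0.05]), array([-0.14,  0.03])] [ 0.5762 -0.1126  0.057 ] [ 0.5751 -0.1149  0.057 ]
mark [ 0.5782 -0.1389  0.0532] [array([-0.21,  0.22]), array([ 0.68, -0.12])] [ 0.5781 -0.1393  0.057 ] [ 0.5728 -0.1412  0.057 ]
mark [ 0.5664 -0.1972  0.0541] [array([-0.1 ,  0.09]), array([ 0.31, -0.06])] [ 0.5661 -0.1972  0.057 ] [ 0.5628 -0.199   0.057 ]
mark [ 0.5669 -0.224   0.0547] [array([ 0.12, -0.12]), array([-0.39,  0.07])] [ 0.566  -0.2233  0.057 ] [ 0.5656 -0.2259  0.057 ]
mark [ 0.5608 -0.2823  0.053 ] [array([-0.04,  0.04]), array([ 0.13, -0.02])] [ 0.5601 -0.2817  0.057 ] [ 0.5567 -0.2844  0.057 ]
V row y=178: [165 163 146 129 131 141 139 12
[... 335 characters left out ...]
orld [0.4388 0.2674 0.111 ] centroid [0.439  0.2672 0.111 ] yaw -2.9559592793353664
90 150 cen px [240.405  221.1513] sizes [0.0531 0.0252] world [0.4391 0.268  0.111 ] centroid [0.4394 0.2678 0.111 ] yaw -2.850027899049307
knob (array([0.4414, 0.2691, 0.1028]), [array([ 0.09, -0.15]), array([-0.32,  0.06])])
side top-edge near corners at z=.104 [[0.4121 0.2682 0.104 ]
 [0.4613 0.2561 0.104 ]]
foot front-bottom edge [[0.3999 0.2655 0.012 ]
 [0.4778 0.2564 0.012 ]] 0.07850702459491589 -6.646747343084581
plate [[0.5005 0.3368 0.012 ]
 [0.5223 0.2361 0.012 ]
 [0.3832 0.2032 0.012 ]
 [0.362  0.3022 0.012 ]] [0.442  0.2696 0.012 ] [np.float64(0.10303685418846036), np.float64(0.14291754047437547)]
```

```bash
cat >> h.py <<'E'
from scipy.spatial.transform import Rotation as Ro
def go(x,y,z,yaw):  # shift (tool axes, mm) and turn to a world TCP target, tool-y yaw in deg
    s=manip.sense();R=Ro.from_quat(s['tool_rot']).as_matrix()
    d=R.T@(np.array([x,y,z])-s['tcp_pos'])*1e3
    now=np.degrees(np.arctan2(R[1,1],R[0,1]))
    print('t',s['t'],'tcp',np.round(s['tcp_pos'],4),'yaw %.2f'%now,'tilt %.2f'%np.degrees(np.arccos(-R[2,2])),'F',np.round(s['force'],2),'grip',s['finger_gap'],s['gripper_force'])
    print('delta',d.round(1),'turn',round(-np.radians(yaw-now),4))
E
python3 -c "
from h import *
go(.4395,.268,.20,-4)"
```

```text
t 0.1 tcp [0.1554 0.6047 0.2304] yaw 75.57 tilt 0.11 F [0.98 0.2  0.41] grip 0.9997441170204525 0.0
delta [-359.  -255.2   30.8] turn 1.3888
```

Call:
drive_tool([
  [[-359,-255,31,1.389],[-359,-255,31,1.389],[-359,-255,31,1.389],[-359,-255,31,1.389],[-359,-255,31,1.389]],
], jaw=85)

```text
t: 0.52
tcp_pos: [0.2903, 0.4448, 0.2162]
tool_rot: [0.427, 0.904, -0.0, -0.0]
force: [0.8, 1.1, 0.0]
finger_gap: 1.002
gripper_force: 0.0
```

```bash
python3 -c "
from h import *
go(.4395,.268,.20,-4)"
```

```text
t 0.5167 tcp [0.2903 0.4448 0.2162] yaw 39.46 tilt 0.04 F [0.8  1.06 0.04] grip 1.001669079696099 0.0
delta [-231.4    2.8   16.3] turn 0.7586
```

Call:
drive_tool([
  [[-231,3,16,0.759],[-231,3,16,0.759],[-231,3,16,0.759],[-231,3,16,0.759],[-231,3,16,0.759]],
])

```text
t: 0.93
tcp_pos: [0.4255, 0.2867, 0.202]
tool_rot: [0.685, 0.729, -0.0, -0.0]
force: [0.7, -0.1, -0.5]
finger_gap: 0.997
gripper_force: 0.0
```

```bash
python3 -c "
from h import *
go(.4395,.268,.20,-4)"
```

```text
t 0.9333 tcp [0.4255 0.2867 0.202 ] yaw 3.60 tilt 0.04 F [ 0.66 -0.13 -0.53] grip 0.9968111614590888 0.0
delta [-19.5  12.8   2. ] turn 0.1327
```

Call:
drive_tool([
  [[-19,13,2,0.133],[-19,13,2,0.133],[-19,13,2,0.133],[-19,13,2,0.133]],
])

```text
t: 1.27
tcp_pos: [0.4383, 0.2706, 0.2]
tool_rot: [0.729, 0.684, -0.001, -0.0]
force: [0.2, 0.9, -0.2]
finger_gap: 0.997
gripper_force: 0.0
```

```bash
python3 - <<'E'
from h import *
go(.4395,.268,.061,-4)
t=vision.snapshot('top')[:,:,::-1];s=vision.snapshot('side')[:,:,::-1]
r=lambda im,x,y,w,h:cv2.resize(im[y:y+h,x:x+w],(400,400),interpolation=cv2.INTER_CUBIC)
print(proj('side',[.4395,.268,.20]))
cv2.imwrite('pics/c2.png',np.hstack([r(t,205,180,80,80),r(s,200,100,100,100)]))
E
```

```text
t 1.2667 tcp [0.4383 0.2706 0.2   ] yaw -3.61 tilt 0.08 F [ 0.17  0.86 -0.25] grip 0.9966238015568644 0.0
delta [ -2.5   1.5 139. ] turn 0.0068
[242.63470539 131.63569621]
```

View pics/c2.png

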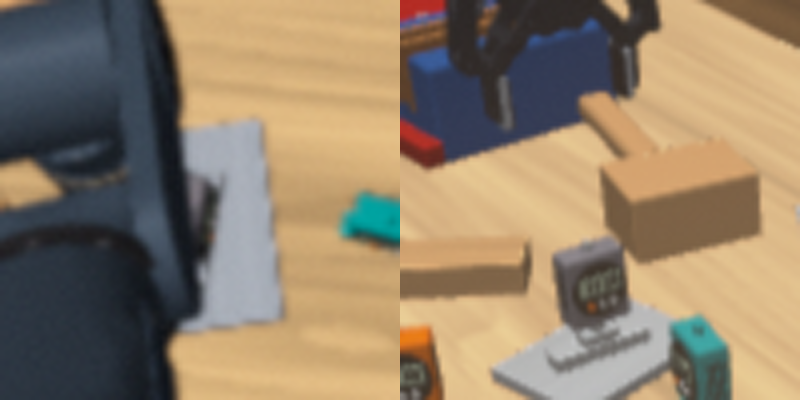

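The side crop shows the open fingertips at about side (226,131) and (257,124), centred above the grey gauge (column 247, lower) and parallel to its housing's top edge. Descending.

Call:
drive_tool([
  [[-2,1,40,0.007],[-2,1,75,0.007],[-2,1,105,0.007],[-2,1,125,0.007],[-2,1,137,0.007]],
])

```text
t: 1.78
tcp_pos: [0.4375, 0.2691, 0.0609]
tool_rot: [0.731, 0.683, -0.002, -0.001]
force: [-0.2, 0.5, 0.5]
finger_gap: 0.995
gripper_force: 0.0
```

```bash
python3 - <<'E'
from h import *
go(.4395,.268,.061,-4)
s=vision.snapshot('side')[:,:,::-1]
r=lambda im,x,y,w,h:cv2.resize(im[y:y+h,x:x+w],(500,500),interpolation=cv2.INTER_CUBIC)
cv2.imwrite('pics/c3.png',r(s,205,130,80,80))
E
```

```text
t 1.7833 tcp [0.4375 0.2691 0.0609] yaw -3.88 tilt 0.24 F [-0.17  0.48  0.47] grip 0.9945894743154107 0.0
delta [-1.   2.1 -0.1] turn 0.0021
```

View pics/c3.png

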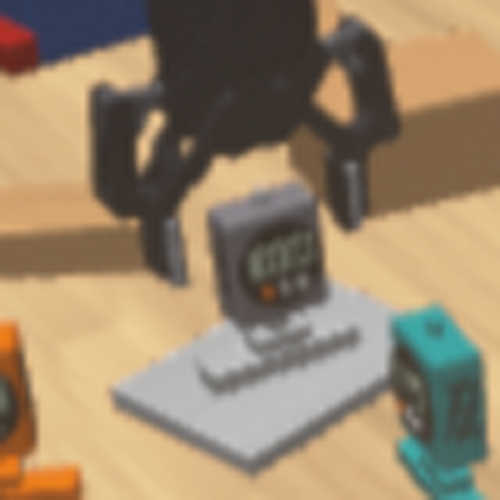

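The fingers straddle the grey housing evenly: tips at side (233,175) and (261,167), housing between columns 239 and 257. Lowering a bit and gripping.

Call:
drive_tool([
  [[-1,2,6,0],[-1,2,6,0],[-1,2,6,0]],
])

```text
t: 2.08
tcp_pos: [0.4422, 0.2679, 0.0579]
tool_rot: [0.731, 0.682, 0.001, 0.0]
force: [-0.6, 1.0, 0.9]
finger_gap: 0.997
gripper_force: 0.0
```

Call:
drive_tool([
  [[0,0,0,0],[0,0,0,0],[0,0,0,0],[0,0,0,0],[0,0,0,0]],
], jaw=40, force=60)

```text
t: 2.5
tcp_pos: [0.4418, 0.2674, 0.0582]
tool_rot: [0.732, 0.682, 0.0, 0.0]
force: [-2.0, 0.6, 6.4]
finger_gap: 0.58
gripper_force: 62.5
```

Call:
drive_tool([
  [[0,0,0,0],[0,0,0,0],[0,0,0,0],[0,0,0,0],[0,0,0,0]],
])

```text
t: 2.92
tcp_pos: [0.4418, 0.2674, 0.0582]
tool_rot: [0.732, 0.681, 0.0, -0.0]
force: [-1.7, 0.9, 6.5]
finger_gap: 0.581
gripper_force: 62.5
```

Call:
drive_tool([
  [[0,0,-8,0],[0,0,-40,0],[0,0,-80,0],[0,0,-120,0],[0,0,-160,0]],
])

```text
t: 3.33
tcp_pos: [0.4409, 0.2667, 0.2187]
tool_rot: [0.732, 0.682, -0.001, -0.0]
force: [0.9, 0.6, -3.5]
finger_gap: 0.58
gripper_force: 63.6
```

```bash
python3 - <<'E'
from h import *
go(.571,-.169,.218,-5.9)
print(plane('top',(298,140),.02))
E
```

```text
t 3.3333 tcp [0.4409 0.2667 0.2187] yaw -4.08 tilt 0.11 F [ 0.86  0.6  -3.48] grip 0.5798388429425517 63.59579086303711
delta [-425.4  160.7    0.8] turn 0.0318
[[0.76007641 0.11791971 0.02      ]]
```

Force is −3.5 N (0.3 kg plus motion): it is held. Glue bottle at (0.76, 0.12) is clear of the path.

Call:
drive_tool([
  [[-30,12,0,0],[-65,25,0,0.01],[-100,38,0,0.02],[-137,52,0,0.032],[-174,66,0,0.032]],
])

```text
t: 3.75
tcp_pos: [0.4948, 0.0874, 0.2175]
tool_rot: [0.742, 0.67, -0.0, -0.0]
force: [1.5, 0.1, -3.2]
finger_gap: 0.577
gripper_force: 63.9
```

Call:
drive_tool([
  [[-37,14,0,0],[-74,28,0,0],[-111,42,0,0],[-145,55,0,0],[-175,66,0,0]],
])

```text
t: 4.17
tcp_pos: [0.5429, -0.0945, 0.2172]
tool_rot: [0.743, 0.669, -0.0, -0.0]
force: [1.0, 0.4, -3.7]
finger_gap: 0.579
gripper_force: 63.9
```

```bash
python3 - <<'E'
from h import *
go(.571,-.169,.218,-5.9)
E
```

```text
t 4.1667 tcp [ 0.5429 -0.0945  0.2172] yaw -5.98 tilt 0.03 F [ 1.04  0.39 -3.71] grip 0.5787948170665598 63.90858292579651
delta [-71.1  35.8  -0.8] turn -0.0014
```

Call:
drive_tool([
  [[-35,18,10,0],[-60,30,25,0],[-71,36,43,0],[-71,36,55,0],[-71,36,57,0]],
])

```text
t: 4.58
tcp_pos: [0.5693, -0.1666, 0.1573]
tool_rot: [0.743, 0.669, -0.001, -0.003]
force: [-2.0, 0.8, -2.6]
finger_gap: 0.577
gripper_force: 63.7
```

Call:
drive_tool([
  [[0,0,0,0],[0,0,0,0],[0,0,0,0]],
])

```text
t: 4.83
tcp_pos: [0.5718, -0.1657, 0.1613]
tool_rot: [0.742, 0.67, 0.0, 0.001]
force: [0.8, -0.3, -3.0]
finger_gap: 0.577
gripper_force: 63.7
```

```bash
python3 - <<'E'
from h import *
go(.571,-.169,.16,-5.9)
t=vision.snapshot('top')[:,:,::-1];s=vision.snapshot('side')[:,:,::-1]
cv2.imwrite('pics/top4.png',t);cv2.imwrite('pics/side4.png',s)
r=lambda im,x,y,w,h:cv2.resize(im[y:y+h,x:x+w],(400,500),interpolation=cv2.INTER_CUBIC)
cv2.imwrite('pics/c4.png',np.hstack([r(t,335,150,80,100),r(s,345,150,80,100)]))
s=manip.sense();R=Ro.from_quat(s['tool_rot']).as_matrix();p=s['tcp_pos']
for n in('tipz',.032),('foot',0):
    q=p+R[:,2]*(.0462+n[1]);print(n[0],q,proj('side',q))
E
```

```text
t 4.8333 tcp [ 0.5718 -0.1657  0.1613] yaw -5.85 tilt 0.09 F [ 0.81 -0.35 -3.03] grip 0.5774273120633491 63.69741082191467
delta [-3.4 -0.5  1.3] turn 0.0009
tipz [ 0.57212101 -0.16586906  0.08326751] [384.96811431 218.95471329]
foot [ 0.57206623 -0.16583982  0.11526744] [386.28990034 208.443198  ]
```

View pics/c4.png

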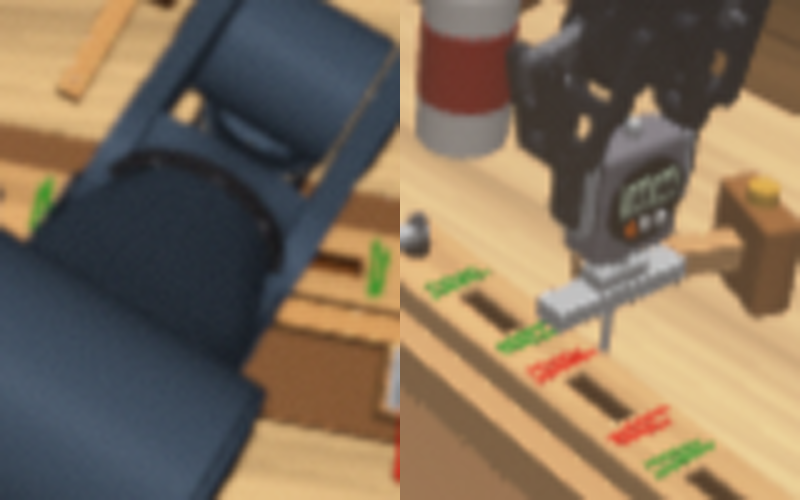

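Left, the top view is covered by the arm. Right, in the side view, the probe tip is at about side (385.6,219.6), level display, and the foot parallel to the mortise ends; the red mortise is at about side (384.5,229.2). Now comparing both in the same camera.

```bash
python3 - <<'E'
from h import *
np.set_printoptions(precision=4,suppress=True,linewidth=200)
a=cv2.imread('pics/side4.png').astype(int);b=cv2.imread('pics/side0.png').astype(int)
d=np.abs(a-b).sum(2)
print(d[211:224,378:394])
W=d[214:219,382:391].clip(30)-30
for r in range(213,221):
    w=(d[r,382:390]-25).clip(0);print(r,(w*np.arange(382,390)).sum()/max(w.sum(),1),w.sum())
# stile across line in side: mortise+mark mids projected on z=.057
m=(cv2.imread('pics/side0.png'))
for px in((385.6,219.6),(385.3,219.3)): print('tip via side',plane('side',px,.0833))
# probe axis predicted pixels for rows
s=manip.sense()
for z in(.085,.09,.095,.1): print(z,proj('side',[.5721,-.1658,z]))
E
```

```text
[[ 88  87 115 129 150 198 213 213 212 196 117  45  17  23  11  18]
 [122 131 184 208 210 211 211 182 207 161  28  13  18  20  22  19]
 [188 220 219 210 195 132 141 146 194 121   4  18  19  21  22  20]
 [198 211 188 130 106  22  25 135 190 108   4  19  18  22  18  20]
 [153 112  42  14   8  14   6 138 182  78  10  19  19  22  20  21]
 [ 32  11  12  19  19  20   5 155 185  59  12  22  20  19  22  22]
 [ 14  16  17  18  21  17   2 167 187  21  15  21  20  22  22  19]
 [ 20  23  18  19  20  17  31 174 182   8  20  23  23  20  21  19]
 [ 18  19  16  20  18  15  47 161 148   5  22  21  22  19  21  23]
 [ 14  13  13  13  15  15   8  62  69   6  19  21  22  22  22  21]
 [ 12  11   7  11  13  16  15   3   4  16  20  23  22  22  17  22]
 [ 12   8  10  19  19  22  20  17  20  20  20  21  20  23  20  23]
 [ 11  16  18  21  21  18  20  19  20  21  20  23  19  20  22  21]]
213 384.385109114249 779
214 385.2004555808656 439
215 385.8142414860681 323
216 385.7037037037037 324
217 385.5328947368421 304
218 385.48397435897436 312
219 385.3594306049822 281
220 385.5432098765432 81
tip via side [[ 0.5714 -0.1686  0.0833]]
tip via side [[ 0.5717 -0.1673  0.0833]]
0.085 [385.0127 218.386 ]
0.09 [385.2199 216.7669]
0.095 [385.4284 215.1379]
0.1 [385.6382 213.4988]
```

```bash
python3 - <<'E'
from h import *
np.set_printoptions(precision=4,suppress=True,linewidth=220)
c=np.array([.5705,-.169]);a=np.radians(-5.9);ux=np.array([np.cos(a),np.sin(a)]);uy=np.array([-ux[1],ux[0]])
S=np.arange(-40,41,1.)
for n in('top','side'):
    g=cv2.imread(f'pics/{n}0.png').astype(np.float32).mean(2)
    def prof(ys):
        o=[]
        for y in ys:
            X=np.c_[c+np.outer(S,ux)*1e-3+uy*y*1e-3,np.full(len(S),.057)]
            p=proj(n,X).astype(np.float32);o.append(cv2.remap(g,p[:,:1].copy(),p[:,1:].copy(),cv2.INTER_LINEAR)[:,0])
        return np.mean(o,0)
    for off in(-85,0,85):
        p=prof(off+np.arange(-13,14,2));k=slice(22,60);w=(0.5*(p[25]+p[56])-p[k]).clip(0)
        w=np.where(w<.3*w.max(),0,w)
        print(n,'mort',off,'centre s=%.2f'%((w*S[k]).sum()/w.sum()), p[20:62:2].round(0))
    p=prof(np.r_[np.arange(-46,-37,2),np.arange(38,47,2)]);print(n,'edges grad',[(S[i],round(p[i+1]-p[i-1],0)) for i in range(1,80) if abs(p[i+1]-p[i-1])>8])
    # along y for mortise
    T=np.arange(-40,41,1.);
    X=np.c_[c+np.outer(T,uy)*1e-3,np.full(81,.057)];q=proj(n,X).astype(np.float32);v=cv2.remap(g,q[:,:1].copy(),q[:,1:].copy(),cv2.INTER_LINEAR)[:,0]
    w=(v[12]*.5+v[68]*.5-v[15:66]).clip(0);w=np.where(w<.5*w.max(),0,w);print('along',(w*T[15:66]).sum()/w.sum())
E
```

```text
top mort -85 centre s=0.47 [138. 141. 140. 137. 134. 125. 111.  89.  68.  53.  44.  43.  56.  79. 106. 127. 136. 139. 140. 139. 136.]
top mort 0 centre s=0.87 [132. 138. 141. 142. 140. 132. 116.  93.  70.  54.  44.  42.  54.  76. 100. 119. 130. 136. 140. 143. 142.]
top mort 85 centre s=0.90 [143. 149. 150. 150. 145. 136. 117.  94.  72.  55.  44.  43.  53.  75. 100. 120. 133. 140. 143. 144. 141.]
top edges grad [(np.float64(-32.0), np.float32(-12.0)), (np.float64(-31.0), np.float32(-16.0)), (np.float64(-30.0), np.float32(-18.0)), (np.float64(-29.0), np.float32(-15.0)), (np.float64(-25.0), np.float32(11.0)), (np.float64(-24.0), np.float32(16.0)), (np.float64(-23.0), np.float32(17.0)), (np.float64(-22.0), np.float32(15.0)), (np.float64(-21.0), np.float32(10.0)), (np.float64(22.0), np.float32(-9.0)), (np.float64(23.0), np.float32(-10.0)), (np.float64(24.0), np.float32(-13.0)), (np.float64(25.0), np.float32(-15.0)), (np.float64(26.0), np.float32(-16.0)), (np.float64(27.0), np.float32(-14.0)), (np.float64(28.0), np.float32(-11.0))]
along 0.9636796828193126
side mort -85 centre s=-2.44 [171. 169. 167. 165. 157. 137. 103.  78.  67.  67.  72.  89. 116. 143. 161. 168. 170. 169. 169. 168. 169.]
side mort 0 centre s=-1.87 [167. 170. 171. 171. 164. 143. 109.  81.  69.  67.  73.  88. 113. 137. 154. 162. 166. 169. 172. 173. 173.]
side mort 85 centre s=-1.71 [175. 177. 178. 175. 166. 146. 114.  86.  72.  69.  74.  88. 110. 134. 152. 162. 168. 171. 172. 172. 173.]
side edges grad [(np.float64(-39.0), np.float32(-21.0)), (np.float64(-38.0), np.float32(-17.0)), (np.float64(-37.0), np.float32(-11.0)), (np.float64(-29.0), np.float32(12.0)), (np.float64(-28.0), np.float32(17.0)), (np.float64(-27.0), np.float32(20.0)), (np.float64(-26.0), np.float32(22.0)), (np.float64(-25.0), np.float32(21.0)), (np.float64(-24.0), np.float32(17.0)), (np.float64(-23.0), np.float32(12.0))]
along -2.4873238043877017
```

Call:
drive_tool([
  [[-3,-2,8,0],[-3,-2,15,0],[-3,-2,20,0],[-3,-2,20,0],[-3,-2,20,0]],
])

```text
t: 5.35
tcp_pos: [0.5687, -0.1687, 0.1395]
tool_rot: [0.743, 0.67, -0.0, -0.001]
force: [0.5, -0.5, -2.3]
finger_gap: 0.579
gripper_force: 63.7
```

Call:
drive_tool([
  [[0,0,0,0],[0,0,0,0]],
])

```text
t: 5.52
tcp_pos: [0.5694, -0.1691, 0.1404]
tool_rot: [0.743, 0.67, 0.0, 0.0]
force: [0.1, -0.7, -3.4]
finger_gap: 0.577
gripper_force: 63.7
```

```bash
python3 - <<'E'
from h import *
np.set_printoptions(precision=4,suppress=True,linewidth=200)
go(.570,-.169,.141,-5.9)
s=vision.snapshot('side')[:,:,::-1];cv2.imwrite('pics/side5.png',s)
cv2.imwrite('pics/c5.png',cv2.resize(s[195:245,355:415],(720,600),interpolation=cv2.INTER_CUBIC))
s=manip.sense();R=Ro.from_quat(s['tool_rot']).as_matrix();p=s['tcp_pos'];q=p+R[:,2]*(.0782)
print('tip',q,proj('side',q))
print('mortise mouth px (side meas)',proj('side',[.5705-.0019*.995+.0025*-.103,-.169+.0019*.103-.0025*.995,.057]),'tip px if dropped to z=.057',proj('side',[q[0],q[1],.057]))
d=np.abs(cv2.imread('pics/side5.png').astype(int)-cv2.imread('pics/side0.png').astype(int)).sum(2)
print(d[218:232,378:392])
E
```

```text
t 5.5167 tcp [ 0.5694 -0.1691  0.1404] yaw -5.90 tilt 0.02 F [ 0.11 -0.69 -3.43] grip 0.5774372552311643 63.69900584220886
delta [ 0.1  0.6 -0.6] turn -0.0
tip [ 0.5695 -0.1691  0.0623] [384.3807 226.6795]
mortise mouth px (side meas) [384.5048 228.9721] tip px if dropped to z=.057 [384.166  228.3468]
[[119 119 120 114  98 115 137 205 218 216 205 149 107  39]
 [128 128 134 124 134 140 176 208 214 152 111  29  11  16]
 [157 170 171 133 136 132 127 180 202  41  11  15  23  24]
 [174 198 212 187 138  79  50 135 157   6  20  24  26  23]
 [196 190 147  79  44  15  31 135 126   5  20  22  23  25]
 [156  76  43  18  17  12  39 141 121   6  22  23  22  22]
 [ 48  20  11  12  18  14  59 132  94   7  18  23  22  24]
 [ 15  12  10  10  11   4  84 116  56  14  21  22  20  21]
 [ 17   9   4   2   5   4  65 104  44  12  21  22  22  22]
 [ 22  14   7   6   2  19  61  59  31  15  21  17  23  21]
 [ 19  23  19   9   4   9  55  34  11  15  23  23  22  22]
 [ 22  20  21  20   9   3  10   5   8  14  19  21  22  22]
 [ 22  20  21  21  19  15   6   3   5   7  12  19  24  18]
 [ 22  22  21  21  22  21  11   7   3   4   5  10  18  24]]
```

View pics/c5.png

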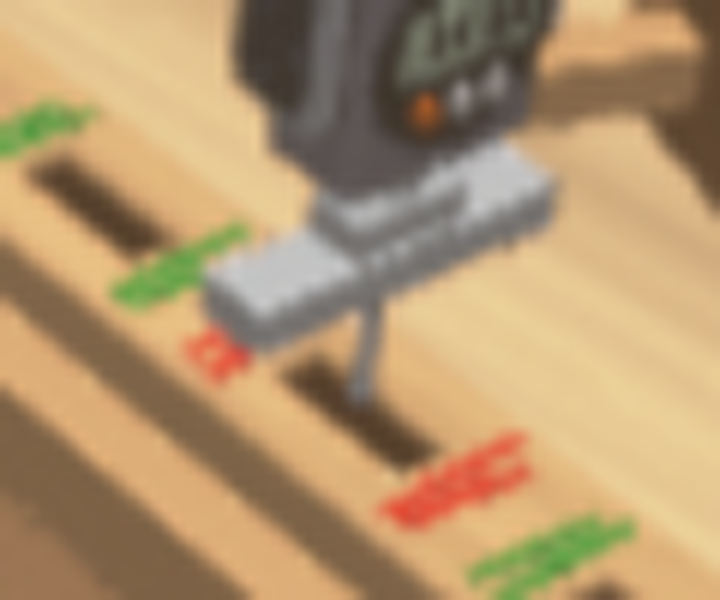

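The side crop shows the probe at (384.7,228), just above the red-marked mortise's mouth and about mid-width and mid-length, with the foot across the stile. Lowering.

Call:
drive_tool([
  [[0,0,8,0],[0,0,16,0],[0,0,24,0],[0,0,31,0],[0,0,33,0]],
])

```text
t: 5.98
tcp_pos: [0.5683, -0.1685, 0.1054]
tool_rot: [0.743, 0.67, -0.001, -0.001]
force: [-0.7, 0.6, -2.0]
finger_gap: 0.577
gripper_force: 63.7
```

Call:
drive_tool([
  [[0,0,0,0],[0,0,0,0],[0,0,0,0],[0,0,0,0]],
])

```text
t: 6.32
tcp_pos: [0.5696, -0.1692, 0.1077]
tool_rot: [0.743, 0.67, 0.0, 0.001]
force: [-0.1, 0.3, -2.2]
finger_gap: 0.576
gripper_force: 63.7
```

```bash
python3 -c "
from h import *
go(.570,-.169,.1032,-5.9)"
```

```text
t 6.3167 tcp [ 0.5696 -0.1692  0.1077] yaw -5.90 tilt 0.06 F [-0.11  0.29 -2.22] grip 0.576345974435188 63.69830131530762
delta [0.2 0.4 4.5] turn -0.0001
```

Call:
drive_tool([
  [[0,0,1,0],[0,0,2,0],[0,0,3,0],[0,0,3.5,0],[0,0,3.5,0]],
])

```text
t: 6.73
tcp_pos: [0.5694, -0.1691, 0.1038]
tool_rot: [0.743, 0.67, 0.0, 0.0]
force: [0.6, -0.7, -2.7]
finger_gap: 0.58
gripper_force: 63.7
```

Call:
drive_tool([
  [[0,0,0.3,0],[0,0,0.6,0],[0,0,0.8,0],[0,0,0.8,0],[0,0,0.8,0]],
])

```text
t: 7.15
tcp_pos: [0.5694, -0.1691, 0.1033]
tool_rot: [0.743, 0.67, 0.0, 0.0]
force: [0.4, 0.2, -0.1]
finger_gap: 0.575
gripper_force: 64.1
```

Contact at TCP z ≈ 0.1033, as expected (0.1032). Adding force in small steps.

Call:
drive_tool([
  [[0,0,0.2,0],[0,0,0.4,0],[0,0,0.4,0],[0,0,0.4,0]],
])

```text
t: 7.48
tcp_pos: [0.5694, -0.169, 0.1032]
tool_rot: [0.743, 0.67, 0.0, 0.0]
force: [-2.1, 0.4, 5.6]
finger_gap: 0.574
gripper_force: 64.3
```

```bash
python3 -c "
from h import *
go(.570,-.169,.1032,-5.9)"
```

```text
t 7.4833 tcp [ 0.5694 -0.169   0.1032] yaw -5.90 tilt 0.04 F [-2.06  0.43  5.65] grip 0.573906516132054 64.32039141654968
delta [0.1 0.6 0. ] turn 0.0001
```

Call:
drive_tool([
  [[0,0,0.1,0],[0,0,0.2,0],[0,0,0.2,0],[0,0,0.2,0]],
])

```text
t: 7.82
tcp_pos: [0.5694, -0.169, 0.1032]
tool_rot: [0.743, 0.67, 0.0, 0.0]
force: [-1.4, -0.6, 6.5]
finger_gap: 0.58
gripper_force: 64.5
```

```bash
python3 - <<'E'
from h import *
F=[]
for i in range(6):
    im=vision.snapshot('side')[:,:,::-1];F.append(manip.sense()['force'])
print(np.mean(F,0),np.std(F,0),manip.sense()['ft_torque'])
go(.570,-.169,.1032,-5.9)
cv2.imwrite('pics/c6.png',cv2.resize(im[175:255,350:430],(600,600),interpolation=cv2.INTER_CUBIC))
E
```

```text
[-1.24906019  0.65271614  6.71715894] [0.52880279 0.4028828  0.1773426 ] [0.05334546 0.26481252 0.00594849]
t 8.1167 tcp [ 0.5694 -0.1691  0.1032] yaw -5.90 tilt 0.04 F [-1.8   0.72  6.5 ] grip 0.5805659050253369 64.52438950538635
delta [0.1 0.6 0. ] turn 0.0001
```

View pics/c6.png

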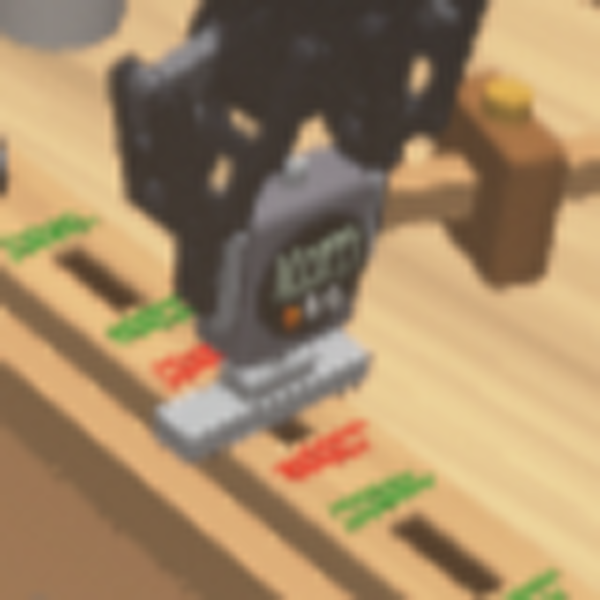

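The gauge's foot lies across the stile over the red-marked mortise (side ≈ (385,229)), with the mortise's end showing past the foot between the red strokes. A slight addition of force makes the push about 10 N.

Call:
drive_tool([
  [[0,0,0.1,0],[0,0,0.2,0],[0,0,0.2,0],[0,0,0.2,0],[0,0,0.2,0]],
])

```text
t: 8.53
tcp_pos: [0.5694, -0.1691, 0.1032]
tool_rot: [0.743, 0.67, 0.0, 0.0]
force: [-2.3, 0.8, 8.3]
finger_gap: 0.577
gripper_force: 64.6
```

```bash
python3 - <<'E'
from h import *
F=[]
for i in range(8):
    vision.snapshot('side');F.append(manip.sense()['force'])
print(np.mean(F,0),np.std(F,0))
go(.570,-.169,.1032,-5.9)
E
```

```text
[-1.65117325  0.76148351  7.63214955] [0.48689878 0.38179764 0.48671915]
t 8.9333 tcp [ 0.5694 -0.1691  0.1032] yaw -5.90 tilt 0.04 F [-2.55  1.55  7.97] grip 0.5773148640146802 64.64744210243225
delta [0.1 0.6 0. ] turn 0.0
```

Call:
drive_tool([
  [[0,0,0.2,0],[0,0,0.2,0],[0,0,0.2,0],[0,0,0.2,0]],
])

```text
t: 9.27
tcp_pos: [0.5694, -0.169, 0.1032]
tool_rot: [0.743, 0.67, 0.0, 0.0]
force: [-2.1, 1.0, 9.1]
finger_gap: 0.581
gripper_force: 64.9
```

```bash
python3 - <<'E'
from h import *
F=[]
for i in range(6):
    vision.snapshot('side');F.append(manip.sense()['force'])
m=np.mean(F,0);print(m)
if 7.5<m[2]<11: print(manip.sign_off())
E
```

```text
[-2.16423054  1.03004185  8.90025873]
the job is handed in; nothing more can be done
None
```

The job is handed in: the gauge sits square over the red-marked (middle) mortise, foot flat on the stile and still held. The arm's push measures about 9 N, roughly 12 N on the wood with the gauge's weight. The foot touched down at the expected height; I did not read the depth on the display.

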